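# Stopper the flask and set the stirrer to its preset

### The job

Pick the rubber stopper that fits the flask on the magnetic stirrer and lower it into the flask's neck (do not let it drop in) until its head sits flat on the rim. Then turn the stirrer's inner knob clockwise until its pointer lines up with the mark on the collar around it, without turning the collar. Leave the flask standing on the middle of the plate and the other things on the bench undisturbed.

Things in the scene. Friction and masses are not known exactly. Their poses are not given: they have to be found in the camera images.
- stopper: The stopper that fits the flask, the middle-sized of three dark rubber stoppers that stand narrow end down in the shallow tray, in any order in a row 70 mm apart. Total height 46 mm: a tapered round plug 24 mm long (22 mm across at the narrow end, 28 mm at the top) below a cylindrical head 40 mm across and 22 mm high, which is the grip. 32 to 52 g. Origin: centre of the narrow end face (its underside as it stands); z runs along its axis towards the head.
- stopper_seat (a point): Point on the stopper's axis in the plane of the head's underside, 24 mm above the narrow end; it comes to the centre of the flask's mouth when the stopper is fully in.
- flask: Conical amber glass flask standing loose on the stirrer's plate: 82 mm across at the foot, narrowing from 10 to 95 mm height to a straight neck 35 mm across outside, 30 mm inside (bore 34 mm deep), 140 mm high in all; 0.25 to 0.5 kg. Origin: centre of its underside, z up.
- flask_mouth (a point): Centre of the flask's mouth in the plane of its rim, 140 mm above the flask's foot; z up along the neck.
- stirrer: Magnetic stirrer fixed to the bench: white housing 280 mm (x) x 160 mm (y), top deck 60 mm high, with a round white plate (140 mm across, its top 64 mm high) at the +x half and the two concentric controls on the deck at the -x half. Origin: under the centre of the housing on the bench; x runs from the controls to the plate, z up. It may stand left or right of the middle and be turned by up to 0.3 rad.
- plate_center (a point): Centre of the stirrer's plate on its top face; 60 mm along the stirrer's x from its origin.
- knob_axis (a point): Point on the upright common axis of the two controls, in the plane of the inner knob's top, 104 mm above the bench; 95 mm along -x of the stirrer from its origin.
- knob (a joint): Angle of the inner knob (stirring speed), rad, 0 to 2.6, growing clockwise seen from above; at 0 its pointer points along the stirrer's +y. The knob is a black upright fin on a disc of 32 mm: fin body 12 mm thick, from 16 mm behind the axis to 10 mm ahead of it, then a nose 6 mm thick out to 19 mm that is the pointer (white line on top). The fin stands 32 mm above the collar's top (72 to 104 mm above the bench). It turns stiffly (0.03 N m) and stays where it is left.
- collar (a joint): Angle of the outer collar (speed preset ring), rad, same zero and sense as the inner knob: pointer and mark are in line when both joints read the same. Grey ring 56 mm across, 60 to 72 mm above the bench, round the foot of the inner knob, with one tab (10 mm wide, black line) out to 40 mm from the axis as its mark. It turns freely of the knob with 0.04 N m of friction, so fingers that rub on it drag it along.
- knob_pointer (a point): Point on the inner knob's pointer line, 24 mm from the axis, 72 mm above the bench (just beyond the nose); coincides with collar_mark when the pointer is on the mark.
- collar_mark (a point): Point on the collar's mark line, 24 mm from the axis, on the collar's top face 72 mm above the bench.
- tray: Shallow fixed aluminium tray 310 mm (x) x 120 mm (y), rim 12 mm high, inner floor 4 mm above the bench, with the three stoppers in a row along its x (at about -70, 0 and 70 mm), a vial at the +x end and a pen at the -x end. Origin: centre of its underside.
- stopper_small: Bystander: the small stopper, same form and material as the right one: head 32 mm across and 22 mm high, plug 24 mm long tapering from 21 to 17 mm: too thin for the flask. Origin: centre of its narrow end face (its underside), z up.
- stopper_large: Bystander: the large stopper, same form: head 48 mm across and 22 mm high, plug 24 mm long tapering from 39 to 33 mm: too thick to enter the flask. Origin as for the small one.
- vial: Bystander: closed glass vial 20 mm across, 45 mm high, standing in the tray's end. Origin: centre of its underside.
- pen: Bystander: pen 10 mm thick, 85 mm long, lying across the other end of the tray. Origin: beneath its middle.
- beaker: Bystander: open glass beaker 68 mm across, 90 mm high, standing at the left (+y) edge of the work area. Origin: centre of its underside.
- tip_box: Bystander: pipette-tip box 85 x 120 x 60 mm, at the right (-y) edge of the work area. Origin: centre of its underside.

How it is judged:
On the way, in this order (a step that is already met when the one before it is completed fails the run):
1. the stopper, still held in the fingers, has its narrow end inside the neck (z of stopper in the frame of flask_mouth below -0.003 m and horizontal distance between stopper and flask_mouth below 0.008 m and contact force between the fingers and stopper above 0.3 N), for 0.05 s.
2. the stopper is fully in, its head flat on the rim (horizontal distance between stopper_seat and flask_mouth below 0.003 m and z of stopper_seat in the frame of flask_mouth between -0.003 and 0.002 m and angle between stopper's own z axis and vertical below 0.1 rad), for 0.2 s.
3. the inner knob's pointer is in line with the collar's mark (horizontal distance between knob_pointer and collar_mark below 0.0036 m), for 0.2 s.
At the end, for the whole second after the job is handed in: Middle-sized stopper in the neck: head underside within 3 mm of the mouth sideways, 3 mm below to 2 mm above the rim, tilt < 0.1 rad; pointer within 0.15 rad of the mark, collar mark moved < 5 mm; flask upright (0.08 rad), within 25 mm of the plate centre; all at rest (all of step 2 and horizontal distance between knob_pointer and collar_mark below 0.0036 m and distance of collar_mark from where it was at the start of the episode below 0.005 m and angle between flask's own z axis and vertical below 0.08 rad and horizontal distance between flask and plate_center below 0.025 m and distance between flask and plate_center below 0.027 m and linear speed of each of stopper, flask below 0.02 m/s and velocity of joint knob between -0.1 and 0.1 rad/s); the robot touches nothing.
It fails at once if the outer collar is turned by more than 0.2 rad (its mark moves more than 5 mm) (distance of collar_mark from where it was at the start of the episode above 0.005 m).
It fails at once if the flask is tipped by more than 0.25 rad (angle between flask's own z axis and vertical above 0.25 rad).
It fails at once if the flask is lifted off the plate by more than 10 mm or falls from it (z of flask in the frame of plate_center above 0.01 m or z of flask in the frame of plate_center below -0.01 m).
It fails at once if another stopper or another thing on the bench is moved by more than 30 mm (distance of any of stopper_small, stopper_large, vial, pen, beaker, tip_box from where it was at the start of the episode above 0.03 m).
It also fails if it takes over 61 s, if anything falls off the work surface, if the arm or the gripper's body presses on something with over 40 N, if the wrist force passes 120 N, or if a joint passes its speed limit or range.

### The arm

A 6-joint arm with a two-finger parallel gripper is mounted at the origin on the work surface. World frame = base frame: x ahead of the robot, y to its left, z up, the work surface at z = 0. Lengths are in m, angles in rad, forces in N, time in s.
With the tool pointing down it reaches from about 0.3 to 0.775 m from the base axis. Payload 14.6 kg.
Tool frame: the origin (TCP) lies between the finger pads; the fingertips stand 8 mm ahead of it and the grasp point (between the pads) lies 11 mm behind it; z points along the fingers, y is the direction in which the jaws open and shut (so a half turn about z gives the same grasp; the last joint's range is limited). The gripper opens to 94 mm and grips with 3 to 60 N. Pads are 16 mm wide; open, the fingers measure 119 mm over their backs; the gripper's body (75 mm by 177 mm) begins 78 mm behind the grasp point.
Start: joints at [1.213, 0.3, 1.521, -0, 1.321, -0.067], TCP at [0.158, 0.527, 0.213] pointing down, gripper open.
Joint ranges: [-3.03, 3.03], [-0.79, 2.21], [0.23, 2.52], [-1.04, 4.18], [0, 3.07], [-2.55, 2.55]. Speed limits (rad/s): [2.22, 2.22, 2.57, 3.14, 3.14, 3.14].

### API

Orientations are given as [roll, pitch, yaw] about the fixed x, y, z axes, in that order (R = Rz(yaw) Ry(pitch) Rx(roll)).
In Python, from station import ctrl, viewer, workorder gives the robot as it stands.
- The arm moves only by the tool play_rows, never from a script. Its argument "commands" is a list of rows, each an object of numbers: "dx", "dy", "dz": the shift along the tool's x, y, z in m; "ax", "ay", "az": the turn, a rotation vector about the tool's x, y, z in degrees. In form: [{"dx": .., "dy": .., "dz": .., "ax": .., "ay": .., "az": ..}, ...]. A call has exactly 5 rows; each row shifts and turns the pose as measured when the row begins, along the tool's axes as they then stand; what a row does not reach is not made up. A row lasts 1/12 s, in which the tool goes at most 41.7 mm and 7.16 degrees, less where a joint would pass 70% of its speed; a pose out of reach is approached as far as the arm can. A call with a gripper value outside its range is refused whole. "claw" is the opening, from 0 (shut) to 1 (fully open), set as the call begins (left out, the last holds). The fingers move at their own pace and stop on an object; "squeeze" is the grip in N (left out, the last holds). Time passes only in rows, so rows that do not move let the fingers close, or fill a call up. It gives the time, the measured TCP pose, the force and the opening at its end, in the units of the state.
- ctrl.get_obs(): the state, without advancing time (a new reading comes with each control period).
- viewer.camera(name): name is "scene" or "top"; returns the picture (420x560x3 uint8, red, green, blue); there is no depth.
- viewer.camera_model(name): a dict with "K" (3x3 intrinsics, pixels), "pose" (4x4, takes a point from camera to world coordinates). Camera axes: x right, y down, z forward; pixel columns grow to the right and rows downward; lengths in m; the calibration is good to about 2 mm. A picture is of the moment at which its call begins. camera_model takes no time and is no camera call.
- workorder.hand_in(): hands the job in, once; it reports no verdict.
The state is a dict: "time_s": time; "qpos": joint angles; "joint_vel": joint speeds; "tau": joint torques, N m; "ee_pos": TCP position; "eef_rot": TCP orientation; "force": force on the tool from outside, world axes, zero at the start; "moment": the same for the moment, N m; "grip_width": finger opening in m.
Only numpy, scipy, OpenCV 4.12 (cv2) and the standard library are available. Lean on these libraries where they do the work, as an engineer would, in place of code of your own. Each camera call takes 0.05 s, during which the arm holds its last target. There are 200 camera calls.

## Working session

There is one attempt and no reset: what is moved stays moved. The work goes in short steps, Python scripts to look and compute and a tool call to move; the robot and the scene stay as the last step left them, time stands still between calls to the robot, and variables do not carry over. Pictures are saved under pics/ and viewed, about 8 in all and at most 12, crops included, and the job is handed in when it is done.

Besides the shell and the picture viewer there is one more tool, called after "Call:" as name(argument=value, ...), one argument or row to a line, values as JSON. play_rows: Moves the arm, as the interface text tells. Its arguments: {"type":"object","properties":{"commands":{"type":"array","items":{"type":"object","properties":{"dx":{"type":"number"},"dy":{"type":"number"},"dz":{"type":"number"},"ax":{"type":"number"},"ay":{"type":"number"},"az":{"type":"number"}}}},"claw":{"type":"number"},"squeeze":{"type":"number"}},"required":["commands"]}

```bash
mkdir -p pics; ls; cat > h.py <<'E'
import numpy as np,cv2
from station import ctrl,viewer,workorder
def snap(n,f=None):
    im=viewer.camera(n); bgr=cv2.cvtColor(np.asarray(im),cv2.COLOR_RGB2BGR)
    if f: cv2.imwrite('pics/'+f,bgr)
    return bgr
def ray(n,u,v,z):
    m=viewer.camera_model(n);K=np.array(m['K']);T=np.array(m['pose'])
    d=T[:3,:3]@np.linalg.solve(K,[u,v,1.]);o=T[:3,3]
    return o+d*(z-o[2])/d[2]
def proj(n,p):
    m=viewer.camera_model(n);K=np.array(m['K']);T=np.array(m['pose'])
    c=K@(T[:3,:3].T@(np.array(p)-T[:3,3]));return c[:2]/c[2]
E
python3 - <<'E'
from h import *
np.set_printoptions(precision=4,suppress=True)
print(ctrl.get_obs())
a=snap('top','t0.png');b=snap('scene','s0.png')
for n in('top','scene'):print(viewer.camera_model(n))
E
```

```text
pics
{'time_s': 0.0, 'qpos': array([ 1.2134,  0.3005,  1.5216,  0.    ,  1.3207, -0.0666]), 'joint_vel': array([ 0.0007, -0.0002,  0.0015, -0.0017,  0.0009,  0.0012]), 'tau': array([ -0.0026, -53.1812, -35.2734,   0.0707,   0.0246,  -0.0001]), 'ee_pos': array([0.1576, 0.5267, 0.2129]), 'eef_rot': array([-3.1405, -0.0001,  2.8508]), 'force': array([-0.2204, -0.0455,  0.4083]), 'moment': array([ 0.0539,  0.057 , -0.0531]), 'grip_width': 0.09352926344420216}
{'K': array([[412.8093,   0.    , 283.8685],
       [  0.    , 412.8093, 206.9394],
       [  0.    ,   0.    ,   1.    ]]), 'pose': array([[ 0.1039, -0.9735,  0.2039,  0.3115],
       [-0.9946, -0.1019,  0.0203, -0.005 ],
       [ 0.001 , -0.2049, -0.9788,  1.2938],
       [ 0.    ,  0.    ,  0.    ,  1.    ]])}
{'K': array([[493.0525,   0.    , 281.7313],
       [  0.    , 493.0525, 205.9454],
       [  0.    ,   0.    ,   1.    ]]), 'pose': array([[-0.725 ,  0.3603, -0.5871,  1.3589],
       [ 0.6885,  0.4031, -0.6028,  0.8342],
       [ 0.0195, -0.8413, -0.5403,  0.8962],
       [ 0.    ,  0.    ,  0.    ,  1.    ]])}
```

```bash
python3 - <<'E'
import cv2
a=cv2.imread('pics/t0.png');cv2.imwrite('pics/t0c.png',cv2.resize(a[60:330,100:500],None,fx=2,fy=2,interpolation=cv2.INTER_CUBIC))
E
```

```text
(no output)
```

View pics/t0.png

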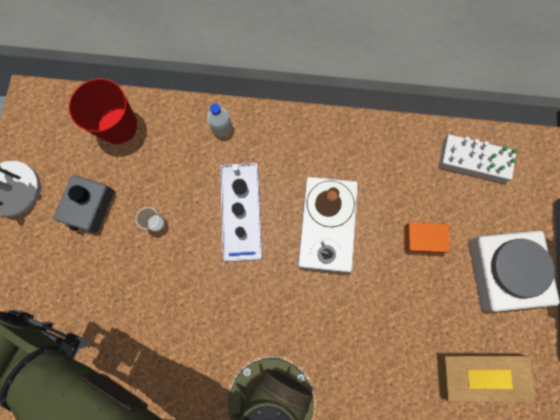

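View pics/s0.png

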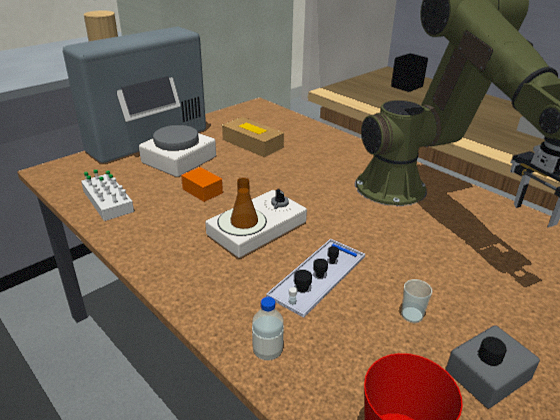

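The top view shows the stoppers at (240,186) large, (238,210) middle and (240,233) small. The flask mouth is near (333,195) and the knob near (327,253). In the scene view the flask is at (244,205) and the knob at (280,198). Next I'll zoom in on both views.

```bash
python3 - <<'E'
from h import *
a=cv2.imread('pics/t0.png');b=cv2.imread('pics/s0.png')
z=lambda i,x,y,w,h,f:cv2.resize(i[y:y+h,x:x+w],None,fx=f,fy=f,interpolation=cv2.INTER_CUBIC)
c=np.hstack([z(a,300,170,64,110,5),z(b,200,170,96,110,5)])[:, :800]
cv2.imwrite('pics/c0.png',c)
# dark blobs in top tray
def blobs(im,x,y,w,h,thr,mn=15):
    g=im[y:y+h,x:x+w].max(2);n,l,s,ce=cv2.connectedComponentsWithStats((g<thr).astype(np.uint8))
    return [(s[i,4],s[i,:4]+[x,y,0,0],ce[i]+[x,y]) for i in range(1,n) if s[i,4]>mn]
for t in(50,70):
  for q in blobs(a,222,165,36,85,t):print('top',t,*q,ray('top',*q[2],.04))
  for q in blobs(b,270,240,95,70,t):print('scene',t,*q)
# white housing & white deck contour
for (x0,y0,w,h,nm) in((295,172,70,105,'stirrer'),(215,158,52,108,'tray')):
    r=a[y0:y0+h,x0:x0+w]; hsv=cv2.cvtColor(r,cv2.COLOR_BGR2HSV); m=((hsv[...,1]<60)&(hsv[...,2]>130)).astype(np.uint8)
    cs=max(cv2.findContours(m,0,2)[0],key=cv2.contourArea); R=cv2.minAreaRect(cs);bx=cv2.boxPoints(R)+[x0,y0]
    print(nm,R,[ray('top',*p,.06 if nm=='stirrer' else .012)[:2].round(4) for p in bx])
E
```

```text
top 50 20 [235 181   7   8] [237.55 183.85] [0.63112956 0.17327816 0.04      ]
scene 50 132 [328 247  11  17] [332.87121212 253.90909091]
scene 50 205 [314 259  14  19] [320.17073171 267.16585366]
scene 50 306 [294 270  18  22] [302.56862745 280.0130719 ]
top 70 152 [233 180  14  14] [239.42105263 186.58552632] [0.62294438 0.16632095 0.04      ]
top 70 97 [233 204  11  11] [237.83505155 209.06185567] [0.55107383 0.16215775 0.04      ]
top 70 59 [236 228   9   9] [240.03389831 231.96610169] [0.4807159  0.14638807 0.04      ]
scene 70 143 [328 247  11  17] [332.74125874 254.20979021]
scene 70 213 [314 259  14  19] [320.08450704 267.23943662]
scene 70 319 [294 270  18  23] [302.50470219 280.10658307]
stirrer ((33.70154571533203, 52.08401870727539), (54.45528030395508, 91.47587585449219), 5.5275397300720215) [array([ 0.3917, -0.0376]), array([ 0.6733, -0.0375]), array([ 0.674 , -0.2059]), array([ 0.3931, -0.1985])]
tray ((25.536134719848633, 53.909332275390625), (97.45515441894531, 39.37167739868164), 88.53119659423828) [array([0.6992, 0.2437]), array([0.7159, 0.1172]), array([0.4043, 0.0729]), array([0.3886, 0.1934])]
```

View pics/c0.png

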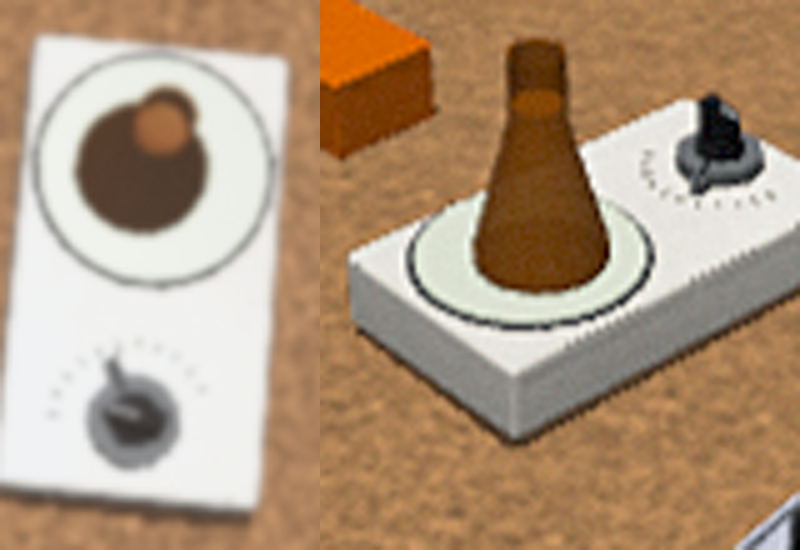

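The crops show the collar tab at zoom (112,365), about 20° off stirrer +x towards +y. The knob's nose points mostly towards +y at (125,412). The orange disc at (162,128) is the floor of the neck bore. Now the numbers.

```bash
python3 - <<'E'
from h import *
np.set_printoptions(precision=4,suppress=True)
a=cv2.imread('pics/t0.png');b=cv2.imread('pics/s0.png')
def comp(m,x,y):
    n,l,s,c=cv2.connectedComponentsWithStats(m.astype(np.uint8));i=1+np.argmax(s[1:,4]);return s[i]+[x,y,0,0,0],c[i]+[x,y]
# flask top: amber
r=a[178:225,308:352].astype(int);B,G,R=r[...,0],r[...,1],r[...,2]
print('foot+neck',comp(R-B>15,308,178)); s,c=comp(R-B>60,308,178);print('borefloor',s,c,ray('top',*c,.17))
print('neck z.204 guess circle->', ray('top',333.4,192.2,.204))
# plate ring dark circle: hough via dark outline points
g=a[172:232,300:362].max(2);  ys,xs=np.where((g<170)); 
d=np.hypot(xs+300-330.7,ys+172-203.5);k=(d>21)&(d<26);el=cv2.fitEllipse(np.c_[xs+300,ys+172][k].astype(np.float32));print('plate',el,ray('top',*el[0],.064))
# scene flask rows
r=b[174:235,230:262].astype(int);m=(r[...,2]-r[...,0]>15)&(r[...,2]<150)
for v in (0,2,4,6,8,12,16,20,26,50): 
    u=np.where(m[v])[0]; print(v+174,(u.min()+230,u.max()+230) if len(u) else None,end=' ')
print()
print('top collar z.072 px');r=a[236:272,308:352].max(2);print('mask<150',comp(r<150,308,236))
cv2.imwrite('pics/k.png',np.hstack([cv2.resize(a[235:273,308:348],(400,380),interpolation=cv2.INTER_CUBIC),cv2.resize(b[185:215,260:300],(400,300),interpolation=cv2.INTER_CUBIC)[:,:] if 0 else cv2.resize(b[183:221,260:300],(400,380),interpolation=cv2.INTER_CUBIC)]))
E
```

```text
foot+neck (array([315, 186,  27,  31, 635]), array([328.452 , 201.5906]))
borefloor [327 190  11  11  95] [331.7579 195.1789] [ 0.5929 -0.1115  0.17  ]
neck z.204 guess circle-> [ 0.5932 -0.1121  0.204 ]
plate ((330.5294494628906, 202.3162384033203), (47.39071273803711, 48.565860748291016), 5.807307243347168) [ 0.5968 -0.1196  0.064 ]
174 None 176 None 178 (np.int64(239), np.int64(248)) 180 (np.int64(237), np.int64(249)) 182 (np.int64(237), np.int64(249)) 186 (np.int64(237), np.int64(249)) 190 (np.int64(237), np.int64(249)) 194 (np.int64(230), np.int64(249)) 200 (np.int64(236), np.int64(251)) 224 (np.int64(231), np.int64(255)) 
top collar z.072 px
mask<150 (array([318, 242,  17,  21, 228]), array([326.0044, 253.6798]))
```

View pics/k.png

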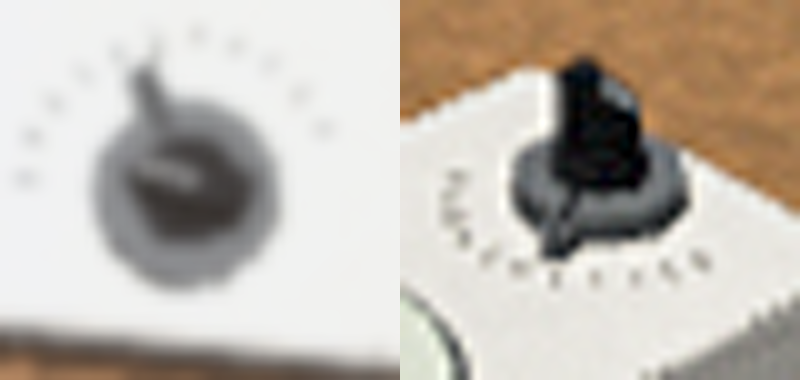

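The knob crop shows the collar centre at zoom (187,193), the tab tip at (140,70) and the white pointer line from (195,183) to (132,163).

```bash
python3 - <<'E'
from h import *
np.set_printoptions(precision=4,suppress=True)
P=lambda x,y:(x/10-.45+308,y/10-.45+235); S=lambda x,y:(x/10-.45+260,y/10-.45+183)
c=ray('top',*P(187,191),.070);t=ray('top',*P(141,75),.072);t2=ray('top',*P(158,122),.072)
l0=ray('top',*P(195,183),.104);l1=ray('top',*P(132,163),.104)
ang=lambda v:np.degrees(np.arctan2(v[1],v[0]))
print('center',c,'tab',t,t2,ang(t-c),ang(t-t2),np.hypot(*(t-c)[:2]));print('pointer',l0,l1,ang(l1-l0))
print('scene ctr',ray('scene',*S(600,187),.072),'tab',ray('scene',*S(553,250),.072), ray('scene',*S(572,198),.072))
# stirrer yaw from white deck edges (left edge line fit)
a=cv2.imread('pics/t0.png').max(2).astype(float); hs=cv2.cvtColor(cv2.imread('pics/t0.png'),cv2.COLOR_BGR2HSV)[...,1]
for rows,rng in((range(185,262,3),(290,312)),(range(188,262,3),(348,366))):
    pts=[]
    for v in rows:
        s=hs[v,rng[0]:rng[1]].astype(float); d=np.abs(np.diff(s)); k=d>10
        if k.any(): pts.append(ray('top',(np.arange(rng[0],rng[1]-1)+.5)[k]@d[k]/d[k].sum(),v,.06)[:2])
    p=np.array(pts);f=np.polyfit(p[:,0],p[:,1],1);e=np.abs(p[:,1]-np.polyval(f,p[:,0]));f=np.polyfit(*p[e<np.median(e)*2.5].T,1);print('edge slope',f, 'y at .45',np.polyval(f,.45))
for n,p in(('plate',(.5968,-.1196,.064)),('mouth',(.593,-.112,.204)),('rimL',(.593,-.112,.17))):print(n,proj('scene',p))
# stopper two-view: scene head centre
q=(.551,.162,.04);print(proj('scene',q),proj('scene',(.551,.162,.004)),proj('scene',(.551,.162,.05)))
E
```

```text
center [ 0.439  -0.1191  0.07  ] tab [ 0.4716 -0.1024  0.072 ] [ 0.4582 -0.1086  0.072 ] 26.99568284780989 24.827035762585613 0.03665021035300018
pointer [ 0.438 -0.118  0.104] [ 0.4418 -0.0995  0.104 ] 78.27288134500598
scene ctr [ 0.3557 -0.0258  0.072 ] tab [ 0.3934 -0.0106  0.072 ] [ 0.367  -0.0273  0.072 ]
edge slope [ 0.0016 -0.0386] y at .45 -0.037904186006841645
edge slope [-0.0005 -0.1986] y at .45 -0.19885957871404047
plate [241.4019 219.6832]
mouth [242.9355 179.3959]
rimL [243.2088 189.7259]
[320.7517 264.071 ] [319.9403 274.2075] [320.9813 261.203 ]
```

```bash
cat >> h.py <<'E'
from scipy.spatial.transform import Rotation as Ro
def go(p,yawdeg,say=True):
    "tool-frame shift (in the frame after turning to yaw) and turn to get to p"
    o=ctrl.get_obs();R0=Ro.from_euler('xyz',o['eef_rot']);R1=Ro.from_euler('xyz',[np.pi,0,np.radians(yawdeg)])
    d=np.array(p)-o['ee_pos']
    print('shift now-frame mm',(R0.inv().apply(d)*1e3).round(1),'after turn',(R1.inv().apply(d)*1e3).round(1),'turn deg',np.degrees((R0.inv()*R1).as_rotvec()).round(2),'t',round(o['time_s'],2),'F',np.round(o['force'],1),'w',round(o['grip_width'],4),'q',np.round(o['qpos'],2))
E
python3 - <<'E'
from h import *
S=lambda x,y:(x/10-.45+260,y/10-.45+183)
for q in((200,187),(153,250),(172,198)):print(ray('scene',*S(*q),.072))
go((.551,.161,.15),188.1)
E
```

```text
[ 0.44970808 -0.10977143  0.072     ]
[ 0.48547458 -0.09291498  0.072     ]
[ 0.46067955 -0.11090411  0.072     ]
shift now-frame mm [-481.7 -237.5   63.2] after turn [-337.9 -417.5   62.9] turn deg [-6.000e-02 -2.000e-02 -2.476e+01] t 0.1 F [0.4 0.2 0.2] w 0.0939 q [ 1.21  0.3   1.52  0.    1.32 -0.07]
```

Call:
play_rows(
  commands=[
    {"az": -6.2},
    {"az": -6.2},
    {"az": -6.2},
    {"az": -6.2},
    {"az": 0},
  ],
  claw=0.75,
  squeeze=15,
)

```text
validation failed for argument at $.co...
```

Call:
play_rows(
  commands=[
    {"dx": 0, "dy": 0, "dz": 0, "ax": 0, "ay": 0, "az": -6.2},
    {"dx": 0, "dy": 0, "dz": 0, "ax": 0, "ay": 0, "az": -6.2},
    {"dx": 0, "dy": 0, "dz": 0, "ax": 0, "ay": 0, "az": -6.2},
    {"dx": 0, "dy": 0, "dz": 0, "ax": 0, "ay": 0, "az": -6.2},
    {"dx": 0, "dy": 0, "dz": 0, "ax": 0, "ay": 0, "az": 0},
  ],
  claw=0.75,
  squeeze=15,
)

```text
time_s: 0.52
ee_pos: [0.1574, 0.526, 0.2112]
eef_rot: [-3.138, -0.002, -2.981]
force: [-0.2, -0.0, -0.2]
grip_width: 0.0703
```

Call:
play_rows(
  commands=[
    {"dx": -0.0225, "dy": -0.028, "dz": 0, "ax": 0, "ay": 0, "az": 0},
    {"dx": -0.0225, "dy": -0.028, "dz": 0, "ax": 0, "ay": 0, "az": 0},
    {"dx": -0.0225, "dy": -0.028, "dz": 0, "ax": 0, "ay": 0, "az": 0},
    {"dx": -0.0225, "dy": -0.028, "dz": 0, "ax": 0, "ay": 0, "az": 0},
    {"dx": -0.0225, "dy": -0.028, "dz": 0, "ax": 0, "ay": 0, "az": 0},
  ],
)

```text
time_s: 0.93
ee_pos: [0.2899, 0.4034, 0.2096]
eef_rot: [-3.136, -0.005, -2.99]
force: [0.5, 0.6, -0.3]
grip_width: 0.0703
```

Call:
play_rows(
  commands=[
    {"dx": -0.0225, "dy": -0.028, "dz": 0, "ax": 0, "ay": 0, "az": 0},
    {"dx": -0.0225, "dy": -0.028, "dz": 0, "ax": 0, "ay": 0, "az": 0},
    {"dx": -0.0225, "dy": -0.028, "dz": 0, "ax": 0, "ay": 0, "az": 0},
    {"dx": -0.0225, "dy": -0.028, "dz": 0, "ax": 0, "ay": 0, "az": 0},
    {"dx": -0.0225, "dy": -0.028, "dz": 0, "ax": 0, "ay": 0, "az": 0},
  ],
)

```text
time_s: 1.35
ee_pos: [0.426, 0.2734, 0.2097]
eef_rot: [-3.136, -0.005, -3.011]
force: [0.4, 0.5, 0.6]
grip_width: 0.0705
```

Call:
play_rows(
  commands=[
    {"dx": -0.0225, "dy": -0.028, "dz": 0, "ax": 0, "ay": 0, "az": 0},
    {"dx": -0.0225, "dy": -0.028, "dz": 0, "ax": 0, "ay": 0, "az": 0},
    {"dx": -0.0225, "dy": -0.028, "dz": 0, "ax": 0, "ay": 0, "az": 0},
    {"dx": -0.0225, "dy": -0.028, "dz": 0, "ax": 0, "ay": 0, "az": 0},
    {"dx": 0, "dy": 0, "dz": 0, "ax": 0, "ay": 0, "az": 0},
  ],
)

```text
time_s: 1.77
ee_pos: [0.5362, 0.1628, 0.209]
eef_rot: [-3.135, -0.006, -3.037]
force: [-0.8, -0.4, 0.3]
grip_width: 0.0703
```

```bash
python3 -c "
from h import *
go((.551,.161,.10),188.1)"
```

```text
shift now-frame mm [-15.2  -2.6 108.9] after turn [-14.5  -3.8 109. ] turn deg [-0.38 -0.33 -2.09] t 1.77 F [-0.8 -0.4  0.3] w 0.0703 q [ 0.23  0.33  1.49 -0.01  1.33 -1.44]
```

Call:
play_rows(
  commands=[
    {"dx": -0.0145, "dy": -0.004, "dz": 0.02, "ax": -0.4, "ay": -0.3, "az": -2.1},
    {"dx": 0, "dy": 0, "dz": 0.03, "ax": 0, "ay": 0, "az": 0},
    {"dx": 0, "dy": 0, "dz": 0.03, "ax": 0, "ay": 0, "az": 0},
    {"dx": 0, "dy": 0, "dz": 0.03, "ax": 0, "ay": 0, "az": 0},
    {"dx": 0, "dy": 0, "dz": 0, "ax": 0, "ay": 0, "az": 0},
  ],
)

```text
time_s: 2.18
ee_pos: [0.5533, 0.1577, 0.0954]
eef_rot: [3.141, 0.002, -3.023]
force: [-0.1, -0.4, -1.2]
grip_width: 0.0703
```

```bash
python3 -c "
from h import *
go((.551,.161,.034),188.1)
a=snap('top','t1.png');b=snap('scene','s1.png')
z=lambda i,x,y,w,h:cv2.resize(i[y:y+h,x:x+w],(400,400),interpolation=cv2.INTER_CUBIC)
cv2.imwrite('pics/c1.png',np.hstack([z(a,205,170,70,70),z(b,285,215,80,80)]))"
```

```text
shift now-frame mm [ 2.1  3.5 61.4] after turn [ 1.8  3.6 61.4] turn deg [ 0.06  0.14 -1.3 ] t 2.18 F [-0.1 -0.4 -1.2] w 0.0703 q [ 0.21  0.47  1.57  0.    1.09 -1.48]
```

View pics/c1.png

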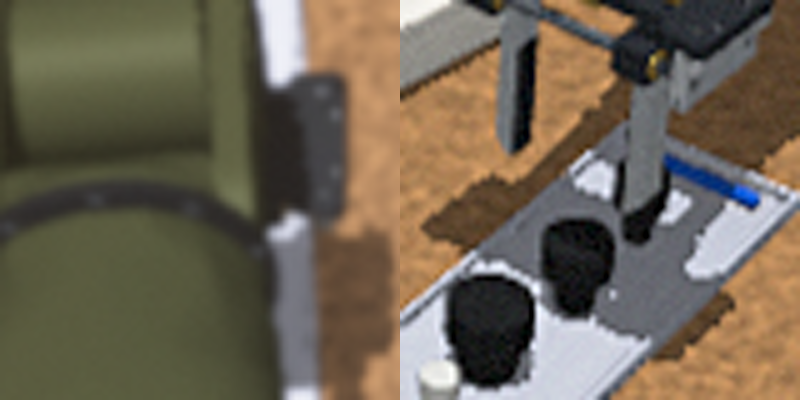

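The gripper hides the tray in the top view. The scene view shows the jaws on either side of the middle stopper (crop (578,260)), so I'll go down.

Call:
play_rows(
  commands=[
    {"dx": 0.002, "dy": 0.0035, "dz": 0.015, "ax": 0, "ay": 0, "az": -1.3},
    {"dx": 0, "dy": 0, "dz": 0.02, "ax": 0, "ay": 0, "az": 0},
    {"dx": 0, "dy": 0, "dz": 0.02, "ax": 0, "ay": 0, "az": 0},
    {"dx": 0, "dy": 0, "dz": 0.006, "ax": 0, "ay": 0, "az": 0},
    {"dx": 0, "dy": 0, "dz": 0, "ax": 0, "ay": 0, "az": 0},
  ],
)

```text
time_s: 2.7
ee_pos: [0.5596, 0.1643, 0.0508]
eef_rot: [3.139, 0.026, -3.003]
force: [0.1, -0.5, 0.7]
grip_width: 0.0706
```

```bash
python3 -c "
from h import *
go((.551,.161,.034),188.1)"
```

```text
shift now-frame mm [ 9.4 -2.1 16.6] after turn [ 9.  -2.1 16.8] turn deg [ 0.17  1.48 -0.16] t 2.7 F [ 0.1 -0.5  0.7] w 0.0706 q [ 0.22  0.54  1.59  0.    0.99 -1.49]
```

Call:
play_rows(
  commands=[
    {"dx": 0.009, "dy": -0.002, "dz": 0, "ax": 0, "ay": 1.5, "az": 0},
    {"dx": 0, "dy": 0, "dz": 0, "ax": 0, "ay": 0, "az": 0},
    {"dx": 0, "dy": 0, "dz": 0.006, "ax": 0, "ay": 0, "az": 0},
    {"dx": 0, "dy": 0, "dz": 0.006, "ax": 0, "ay": 0, "az": 0},
    {"dx": 0, "dy": 0, "dz": 0, "ax": 0, "ay": 0, "az": 0},
  ],
)

```text
time_s: 3.12
ee_pos: [0.5529, 0.1616, 0.0447]
eef_rot: [3.138, 0.006, -3.004]
force: [-0.7, -1.0, -0.3]
grip_width: 0.07
```

```bash
python3 -c "
from h import *
go((.551,.161,.034),188.1)"
```

```text
shift now-frame mm [ 2.  -0.4 10.7] after turn [ 1.9 -0.3 10.7] turn deg [ 0.22  0.32 -0.24] t 3.12 F [-0.7 -1.  -0.3] w 0.07 q [ 0.22  0.54  1.6   0.    0.99 -1.49]
```

Call:
play_rows(
  commands=[
    {"dx": 0.002, "dy": 0, "dz": 0.008, "ax": 0.2, "ay": 0.3, "az": 0},
    {"dx": 0, "dy": 0, "dz": 0.006, "ax": 0, "ay": 0, "az": 0},
    {"dx": 0, "dy": 0, "dz": 0.003, "ax": 0, "ay": 0, "az": 0},
    {"dx": 0, "dy": 0, "dz": 0, "ax": 0, "ay": 0, "az": 0},
    {"dx": 0, "dy": 0, "dz": 0, "ax": 0, "ay": 0, "az": 0},
  ],
)

```text
time_s: 3.53
ee_pos: [0.5505, 0.1613, 0.0253]
eef_rot: [-3.141, -0.001, -3.005]
force: [-0.2, -0.9, -0.2]
grip_width: 0.0706
```

```bash
python3 -c "
from h import *
go((.551,.161,.034),188.1)"
```

```text
shift now-frame mm [-0.4 -0.3 -8.7] after turn [-0.5 -0.3 -8.7] turn deg [-0.01 -0.07 -0.25] t 3.53 F [-0.2 -0.9 -0.2] w 0.0706 q [ 0.22  0.57  1.61 -0.    0.96 -1.49]
```

Call:
play_rows(
  commands=[
    {"dx": 0, "dy": 0, "dz": -0.008, "ax": 0, "ay": 0, "az": 0},
    {"dx": 0, "dy": 0, "dz": 0, "ax": 0, "ay": 0, "az": 0},
    {"dx": 0, "dy": 0, "dz": 0, "ax": 0, "ay": 0, "az": 0},
    {"dx": 0, "dy": 0, "dz": 0, "ax": 0, "ay": 0, "az": 0},
    {"dx": 0, "dy": 0, "dz": 0, "ax": 0, "ay": 0, "az": 0},
  ],
)

```text
time_s: 3.95
ee_pos: [0.551, 0.1614, 0.035]
eef_rot: [-3.142, 0.0, -3.005]
force: [0.3, -0.5, 0.6]
grip_width: 0.0705
```

Call:
play_rows(
  commands=[
    {"dx": 0, "dy": 0, "dz": 0, "ax": 0, "ay": 0, "az": 0},
    {"dx": 0, "dy": 0, "dz": 0, "ax": 0, "ay": 0, "az": 0},
    {"dx": 0, "dy": 0, "dz": 0, "ax": 0, "ay": 0, "az": 0},
    {"dx": 0, "dy": 0, "dz": 0, "ax": 0, "ay": 0, "az": 0},
    {"dx": 0, "dy": 0, "dz": 0, "ax": 0, "ay": 0, "az": 0},
  ],
  claw=0.3,
  squeeze=15,
)

```text
time_s: 4.37
ee_pos: [0.551, 0.1614, 0.0351]
eef_rot: [-3.142, 0.0, -3.005]
force: [-0.0, -0.2, 0.2]
grip_width: 0.0405
```

```bash
python3 -c "
from h import *
go((.551,.161,.1),188.1)"
```

```text
shift now-frame mm [  0.   -0.4 -64.9] after turn [  0.   -0.4 -64.9] turn deg [-0.    0.02 -0.25] t 4.37 F [-0.  -0.2  0.2] w 0.0405 q [ 0.22  0.56  1.61 -0.    0.98 -1.49]
```

The opening of 40 mm matches the middle stopper's head. Now I'll lift it.

Call:
play_rows(
  commands=[
    {"dx": 0, "dy": 0, "dz": -0.015, "ax": 0, "ay": 0, "az": 0},
    {"dx": 0, "dy": 0, "dz": -0.025, "ax": 0, "ay": 0, "az": 0},
    {"dx": 0, "dy": 0, "dz": -0.03, "ax": 0, "ay": 0, "az": 0},
    {"dx": 0, "dy": 0, "dz": -0.03, "ax": 0, "ay": 0, "az": 0},
    {"dx": 0, "dy": 0, "dz": -0.03, "ax": 0, "ay": 0, "az": 0},
  ],
)

```text
time_s: 4.78
ee_pos: [0.5475, 0.1606, 0.1622]
eef_rot: [-3.14, -0.014, -3.005]
force: [0.6, 0.3, -1.0]
grip_width: 0.04
```

Call:
play_rows(
  commands=[
    {"dx": 0, "dy": 0, "dz": -0.03, "ax": 0, "ay": 0, "az": 0},
    {"dx": 0, "dy": 0, "dz": -0.03, "ax": 0, "ay": 0, "az": 0},
    {"dx": 0, "dy": 0, "dz": -0.03, "ax": 0, "ay": 0, "az": 0},
    {"dx": 0, "dy": 0, "dz": -0.02, "ax": 0, "ay": 0, "az": 0},
    {"dx": 0, "dy": 0, "dz": 0, "ax": 0, "ay": 0, "az": 0},
  ],
)

```text
time_s: 5.2
ee_pos: [0.5491, 0.1609, 0.2839]
eef_rot: [-3.141, -0.007, -3.005]
force: [0.5, -0.4, -0.5]
grip_width: 0.0394
```

```bash
python3 -c "
from h import *
go((.593,-.06,.28),188.1)"
```

```text
shift now-frame mm [ -13.3 -224.9    3.9] after turn [ -12.3 -224.9    3.9] turn deg [-0.04 -0.39 -0.25] t 5.2 F [ 0.5 -0.4 -0.5] w 0.0394 q [ 0.22  0.31  1.34 -0.    1.49 -1.49]
```

Call:
play_rows(
  commands=[
    {"dx": -0.002, "dy": -0.03, "dz": 0, "ax": 0, "ay": 0, "az": 0},
    {"dx": -0.002, "dy": -0.03, "dz": 0, "ax": 0, "ay": 0, "az": 0},
    {"dx": -0.002, "dy": -0.03, "dz": 0, "ax": 0, "ay": 0, "az": 0},
    {"dx": -0.002, "dy": -0.03, "dz": 0, "ax": 0, "ay": 0, "az": 0},
    {"dx": -0.002, "dy": -0.03, "dz": 0, "ax": 0, "ay": 0, "az": 0},
  ],
)

```text
time_s: 5.62
ee_pos: [0.5794, 0.0136, 0.2813]
eef_rot: [3.141, -0.008, -2.996]
force: [0.1, -0.4, -0.4]
grip_width: 0.0396
```

Call:
play_rows(
  commands=[
    {"dx": 0, "dy": -0.03, "dz": 0, "ax": 0, "ay": 0, "az": 0},
    {"dx": 0, "dy": -0.03, "dz": 0, "ax": 0, "ay": 0, "az": 0},
    {"dx": 0, "dy": -0.03, "dz": 0, "ax": 0, "ay": 0, "az": 0},
    {"dx": 0, "dy": -0.015, "dz": 0, "ax": 0, "ay": 0, "az": 0},
    {"dx": 0, "dy": 0, "dz": 0, "ax": 0, "ay": 0, "az": 0},
  ],
)

```text
time_s: 6.03
ee_pos: [0.5938, -0.1005, 0.2741]
eef_rot: [3.139, -0.015, -3.001]
force: [0.2, 0.5, -1.3]
grip_width: 0.0399
```

```bash
python3 -c "
from h import *
go((.593,-.112,.275),188.1)"
```

```text
shift now-frame mm [  2.4 -11.3  -0.9] after turn [  2.4 -11.3  -0.9] turn deg [ 0.15 -0.87 -0.02] t 6.03 F [ 0.2  0.5 -1.3] w 0.0399 q [-0.23  0.39  1.26 -0.    1.51 -1.94]
```

Call:
play_rows(
  commands=[
    {"dx": 0.0025, "dy": -0.011, "dz": 0, "ax": 0, "ay": -0.9, "az": 0},
    {"dx": 0, "dy": 0, "dz": 0, "ax": 0, "ay": 0, "az": 0},
    {"dx": 0, "dy": 0, "dz": 0, "ax": 0, "ay": 0, "az": 0},
    {"dx": 0, "dy": 0, "dz": 0, "ax": 0, "ay": 0, "az": 0},
    {"dx": 0, "dy": 0, "dz": 0, "ax": 0, "ay": 0, "az": 0},
  ],
)

```text
time_s: 6.45
ee_pos: [0.5921, -0.1095, 0.2701]
eef_rot: [3.136, -0.005, -3.001]
force: [-1.1, -0.1, -0.7]
grip_width: 0.0399
```

```bash
python3 -c "
from h import *
go((.593,-.112,.255),188.1)
a=snap('top','t2.png');b=snap('scene','s2.png')
cv2.imwrite('pics/c2.png',np.hstack([cv2.resize(a[160:240,290:350],(390,520),interpolation=cv2.INTER_CUBIC),cv2.resize(b[145:225,210:270],(390,520),interpolation=cv2.INTER_CUBIC)]))"
```

```text
shift now-frame mm [-0.7 -2.6 15.1] after turn [-0.6 -2.6 15.1] turn deg [ 0.3  -0.26 -0.04] t 6.45 F [-1.1 -0.1 -0.7] w 0.0399 q [-0.25  0.39  1.27  0.    1.49 -1.96]
```

View pics/c2.png

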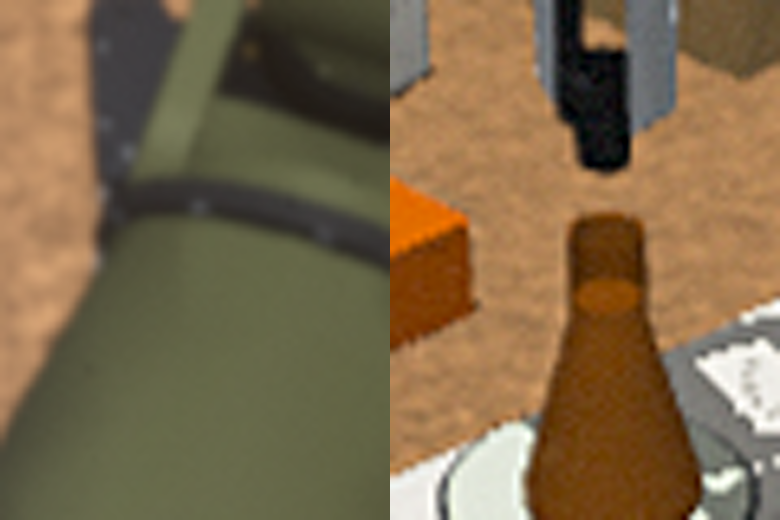

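The top view is blocked by the arm. In the scene view the plug (crop x 604, bottom at y 170) hangs over the neck (x 607, rim top at y 212). I'll check the depth direction against the predictions.

```bash
python3 -c "
from h import *
b=cv2.imread('pics/s2.png');g=b.max(2).astype(float)
th=np.linspace(0,6.283,200)
def circ(c,r,z):
    p=np.array([proj('scene',(c[0]+r*np.cos(t),c[1]+r*np.sin(t),z)) for t in th]);return p.min(0).round(2),p.max(0).round(2)
tcp=ctrl.get_obs()['ee_pos']
print('plug bottom pred',circ(tcp,.011,tcp[2]-.0311),'mouth pred',circ((.593,-.112),.0175,.204),'floor',circ((.593,-.112),.015,.17))
# observed
sub=b[160:174,235:252];print('plug dark per row',[(v,*(np.where(b[v,235:252].max(1)<60)[0][[0,-1]]+235)) for v in range(164,173) if (b[v,235:252].max(1)<60).any()])
r=b.astype(int);print('col 243 g',[(v,tuple(b[v,243])) for v in range(168,182)])
m=(r[...,2]-r[...,0]>100)&(r[...,2]<180);m[:186]=0;m[196:]=0;m[:,:236]=0;m[:,251:]=0;ys,xs=np.where(m);print('floor obs',xs.min(),xs.max(),ys.min(),ys.max(),xs.mean(),ys.mean())
"
```

```text
plug bottom pred (array([239.48, 166.76]), array([247.4 , 170.53])) mouth pred (array([236.72, 176.36]), array([249.14, 182.49])) floor (array([237.95, 187.06]), array([248.46, 192.44]))
plug dark per row [(164, np.int64(238), np.int64(246)), (165, np.int64(239), np.int64(246)), (166, np.int64(239), np.int64(246)), (167, np.int64(239), np.int64(246)), (168, np.int64(239), np.int64(246)), (169, np.int64(239), np.int64(246)), (170, np.int64(240), np.int64(245))]
col 243 g [(168, (np.uint8(27), np.uint8(26), np.uint8(27))), (169, (np.uint8(12), np.uint8(11), np.uint8(0))), (170, (np.uint8(13), np.uint8(8), np.uint8(6))), (171, (np.uint8(38), np.uint8(51), np.uint8(65))), (172, (np.uint8(73), np.uint8(118), np.uint8(161))), (173, (np.uint8(93), np.uint8(142), np.uint8(190))), (174, (np.uint8(84), np.uint8(131), np.uint8(174))), (175, (np.uint8(82), np.uint8(127), np.uint8(170))), (176, (np.uint8(97), np.uint8(142), np.uint8(184))), (177, (np.uint8(63), np.uint8(110), np.uint8(163))), (178, (np.uint8(0), np.uint8(57), np.uint8(111))), (179, (np.uint8(17), np.uint8(52), np.uint8(96))), (180, (np.uint8(21), np.uint8(62), np.uint8(103))), (181, (np.uint8(8), np.uint8(50), np.uint8(95)))]
floor obs 238 248 188 195 242.92727272727274 190.78181818181818
```

Call:
play_rows(
  commands=[
    {"dx": -0.001, "dy": 0, "dz": 0.008, "ax": 0.3, "ay": -0.3, "az": 0},
    {"dx": 0, "dy": 0, "dz": 0.008, "ax": 0, "ay": 0, "az": 0},
    {"dx": 0, "dy": 0, "dz": 0.006, "ax": 0, "ay": 0, "az": 0},
    {"dx": 0, "dy": 0, "dz": 0, "ax": 0, "ay": 0, "az": 0},
    {"dx": 0, "dy": 0, "dz": 0, "ax": 0, "ay": 0, "az": 0},
  ],
)

```text
time_s: 6.97
ee_pos: [0.5932, -0.1079, 0.2453]
eef_rot: [-3.141, 0.001, -2.999]
force: [0.5, -0.1, -0.5]
grip_width: 0.0399
```

```bash
python3 -c "
from h import *
go((.593,-.110,.240),188.1)
b=snap('scene','s3.png')
tcp=ctrl.get_obs()['ee_pos']
th=np.linspace(0,6.283,200)
p=np.array([proj('scene',(tcp[0]+.011*np.cos(t),tcp[1]+.011*np.sin(t),tcp[2]-.0311)) for t in th]);print(p.min(0),p.max(0))
cv2.imwrite('pics/c3.png',cv2.resize(b[155:205,220:266],(552,600),interpolation=cv2.INTER_CUBIC))"
```

```text
shift now-frame mm [ 0.5 -2.1  5.3] after turn [ 0.5 -2.1  5.3] turn deg [-0.03  0.04  0.08] t 6.97 F [ 0.5 -0.1 -0.5] w 0.0399 q [-0.24  0.4   1.32 -0.    1.43 -1.95]
[239.82517449 174.89002281] [247.67247234 178.73221516]
```

View pics/c3.png

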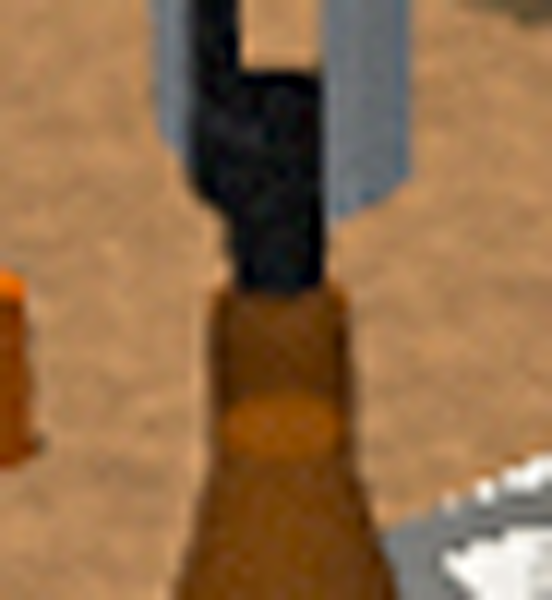

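Laterally the plug (centre x 279) sits over the neck (x 280). In depth the two views bracket the current position, so I'll go down slowly and watch the force.

Call:
play_rows(
  commands=[
    {"dx": 0, "dy": 0, "dz": 0.005, "ax": 0, "ay": 0, "az": 0},
    {"dx": 0, "dy": 0, "dz": 0.005, "ax": 0, "ay": 0, "az": 0},
    {"dx": 0, "dy": 0, "dz": 0.004, "ax": 0, "ay": 0, "az": 0},
    {"dx": 0, "dy": 0, "dz": 0.002, "ax": 0, "ay": 0, "az": 0},
    {"dx": 0, "dy": 0, "dz": 0, "ax": 0, "ay": 0, "az": 0},
  ],
)

```text
time_s: 7.43
ee_pos: [0.5945, -0.1086, 0.2327]
eef_rot: [-3.138, 0.008, -2.999]
force: [0.5, 0.7, 1.0]
grip_width: 0.0398
```

```bash
python3 -c "
from h import *
go((.593,-.108,.229),188.1)
b=snap('scene','s4.png');print([tuple(b[v,243]) for v in range(174,186)])"
```

```text
shift now-frame mm [1.4 0.8 3.7] after turn [1.4 0.8 3.7] turn deg [-0.21  0.47  0.05] t 7.43 F [0.5 0.7 1. ] w 0.0398 q [-0.24  0.4   1.34 -0.    1.39 -1.95]
[(np.uint8(24), np.uint8(28), np.uint8(31)), (np.uint8(24), np.uint8(23), np.uint8(20)), (np.uint8(18), np.uint8(27), np.uint8(15)), (np.uint8(20), np.uint8(13), np.uint8(12)), (np.uint8(35), np.uint8(30), np.uint8(30)), (np.uint8(6), np.uint8(5), np.uint8(3)), (np.uint8(19), np.uint8(12), np.uint8(19)), (np.uint8(21), np.uint8(16), np.uint8(14)), (np.uint8(28), np.uint8(31), np.uint8(38)), (np.uint8(6), np.uint8(46), np.uint8(80)), (np.uint8(0), np.uint8(53), np.uint8(100)), (np.uint8(16), np.uint8(56), np.uint8(97))]
```

Call:
play_rows(
  commands=[
    {"dx": 0, "dy": 0, "dz": 0.004, "ax": 0, "ay": 0.4, "az": 0},
    {"dx": 0, "dy": 0, "dz": 0.004, "ax": 0, "ay": 0, "az": 0},
    {"dx": 0, "dy": 0, "dz": 0.004, "ax": 0, "ay": 0, "az": 0},
    {"dx": 0, "dy": 0, "dz": 0, "ax": 0, "ay": 0, "az": 0},
    {"dx": 0, "dy": 0, "dz": 0, "ax": 0, "ay": 0, "az": 0},
  ],
)

```text
time_s: 7.9
ee_pos: [0.595, -0.1093, 0.2225]
eef_rot: [-3.136, 0.005, -3.0]
force: [-0.7, -0.7, -0.2]
grip_width: 0.0398
```

```bash
python3 -c "
from h import *
go((.5945,-.1086,.2195),188.1)
b=snap('scene','s5.png')
cv2.imwrite('pics/c5.png',cv2.resize(b[155:205,220:266],(552,600),interpolation=cv2.INTER_CUBIC))"
```

```text
shift now-frame mm [0.4 0.8 3. ] after turn [0.3 0.8 3. ] turn deg [-0.33  0.27  0.02] t 7.9 F [-0.7 -0.7 -0.2] w 0.0398 q [-0.24  0.41  1.35 -0.    1.37 -1.95]
```

View pics/c5.png

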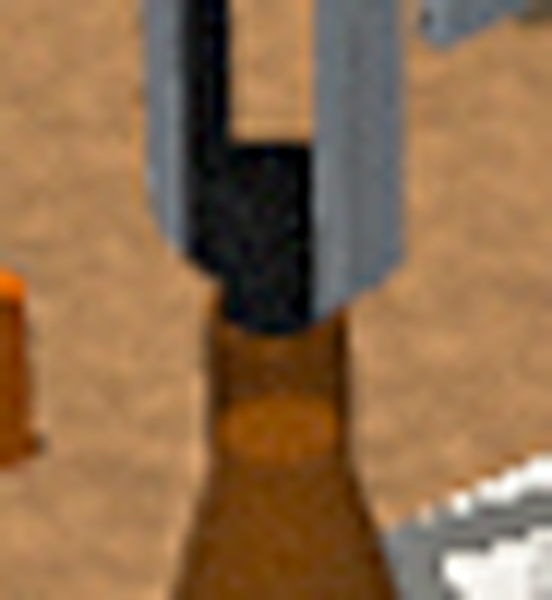

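The plug's bottom is now clipped by the near rim (y 335), so it is inside the neck. There is no contact force. I'll keep lowering.

Call:
play_rows(
  commands=[
    {"dx": 0, "dy": 0, "dz": 0.004, "ax": -0.3, "ay": 0.3, "az": 0},
    {"dx": 0, "dy": 0, "dz": 0.003, "ax": 0, "ay": 0, "az": 0},
    {"dx": 0, "dy": 0, "dz": 0.002, "ax": 0, "ay": 0, "az": 0},
    {"dx": 0, "dy": 0, "dz": 0, "ax": 0, "ay": 0, "az": 0},
    {"dx": 0, "dy": 0, "dz": 0, "ax": 0, "ay": 0, "az": 0},
  ],
)

```text
time_s: 8.37
ee_pos: [0.5947, -0.1095, 0.2116]
eef_rot: [3.141, -0.003, -3.0]
force: [-0.5, -0.8, 0.4]
grip_width: 0.0397
```

```bash
python3 -c "
from h import *
go((.5945,-.1086,.2111),188.1)"
```

```text
shift now-frame mm [0.1 0.9 0.5] after turn [0.1 0.9 0.5] turn deg [ 0.04 -0.16  0.01] t 8.37 F [-0.5 -0.8  0.4] w 0.0397 q [-0.24  0.43  1.36 -0.    1.36 -1.95]
```

Nearly seated by height. I'll ease down until the force rises.

Call:
play_rows(
  commands=[
    {"dx": 0, "dy": 0, "dz": 0.0015, "ax": 0, "ay": 0, "az": 0},
    {"dx": 0, "dy": 0, "dz": 0, "ax": 0, "ay": 0, "az": 0},
    {"dx": 0, "dy": 0, "dz": 0.001, "ax": 0, "ay": 0, "az": 0},
    {"dx": 0, "dy": 0, "dz": 0, "ax": 0, "ay": 0, "az": 0},
    {"dx": 0, "dy": 0, "dz": 0, "ax": 0, "ay": 0, "az": 0},
  ],
)

```text
time_s: 8.78
ee_pos: [0.5947, -0.1094, 0.209]
eef_rot: [3.141, -0.003, -3.0]
force: [-1.2, -0.1, 0.5]
grip_width: 0.0399
```

```bash
python3 -c "
from h import *
go((.5945,-.1086,.2111),188.1)
b=snap('scene','s6.png')
cv2.imwrite('pics/c6.png',cv2.resize(b[155:205,220:266],(552,600),interpolation=cv2.INTER_CUBIC))"
```

```text
shift now-frame mm [ 0.1  0.9 -2.1] after turn [ 0.1  0.9 -2.1] turn deg [ 0.03 -0.15  0.01] t 8.78 F [-1.2 -0.1  0.5] w 0.0399 q [-0.24  0.43  1.36 -0.    1.36 -1.95]
```

View pics/c6.png

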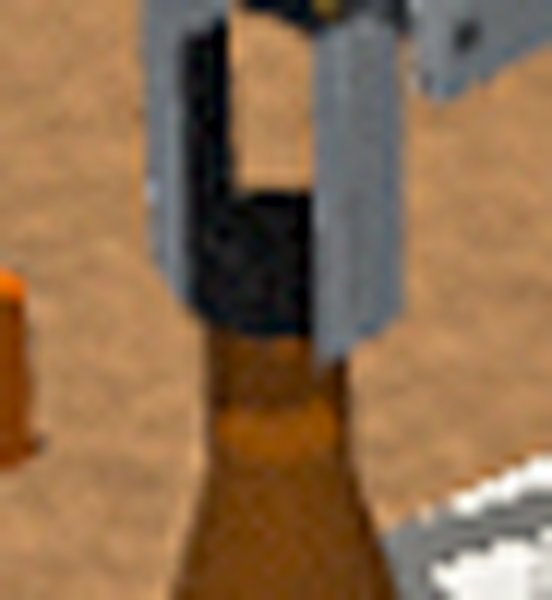

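The head's lower edge (y 335) has reached the rim. No clear contact force yet, so I'll press on in small steps.

Call:
play_rows(
  commands=[
    {"dx": 0, "dy": 0, "dz": 0.0015, "ax": 0, "ay": 0, "az": 0},
    {"dx": 0, "dy": 0, "dz": 0, "ax": 0, "ay": 0, "az": 0},
    {"dx": 0, "dy": 0, "dz": 0, "ax": 0, "ay": 0, "az": 0},
    {"dx": 0, "dy": 0, "dz": 0, "ax": 0, "ay": 0, "az": 0},
    {"dx": 0, "dy": 0, "dz": 0, "ax": 0, "ay": 0, "az": 0},
  ],
)

```text
time_s: 9.25
ee_pos: [0.5948, -0.1097, 0.2082]
eef_rot: [-3.141, -0.002, -3.0]
force: [-1.6, -0.5, 0.1]
grip_width: 0.0393
```

Call:
play_rows(
  commands=[
    {"dx": 0, "dy": 0, "dz": 0.0015, "ax": 0, "ay": 0, "az": 0},
    {"dx": 0, "dy": 0, "dz": 0, "ax": 0, "ay": 0, "az": 0},
    {"dx": 0, "dy": 0, "dz": 0, "ax": 0, "ay": 0, "az": 0},
    {"dx": 0, "dy": 0, "dz": 0, "ax": 0, "ay": 0, "az": 0},
    {"dx": 0, "dy": 0, "dz": 0, "ax": 0, "ay": 0, "az": 0},
  ],
)

```text
time_s: 9.67
ee_pos: [0.5949, -0.1099, 0.2074]
eef_rot: [-3.141, -0.001, -3.0]
force: [-1.8, -1.2, 2.3]
grip_width: 0.0397
```

Call:
play_rows(
  commands=[
    {"dx": 0, "dy": 0, "dz": 0.0015, "ax": 0, "ay": 0, "az": 0},
    {"dx": 0, "dy": 0, "dz": 0, "ax": 0, "ay": 0, "az": 0},
    {"dx": 0, "dy": 0, "dz": 0, "ax": 0, "ay": 0, "az": 0},
    {"dx": 0, "dy": 0, "dz": 0, "ax": 0, "ay": 0, "az": 0},
    {"dx": 0, "dy": 0, "dz": 0, "ax": 0, "ay": 0, "az": 0},
  ],
)

```text
time_s: 10.08
ee_pos: [0.5952, -0.11, 0.2066]
eef_rot: [-3.14, 0.0, -3.0]
force: [-1.8, -0.2, 2.0]
grip_width: 0.0397
```

Call:
play_rows(
  commands=[
    {"dx": 0, "dy": 0, "dz": 0.0015, "ax": 0, "ay": 0, "az": 0},
    {"dx": 0, "dy": 0, "dz": 0, "ax": 0, "ay": 0, "az": 0},
    {"dx": 0, "dy": 0, "dz": 0, "ax": 0, "ay": 0, "az": 0},
    {"dx": 0, "dy": 0, "dz": 0, "ax": 0, "ay": 0, "az": 0},
    {"dx": 0, "dy": 0, "dz": 0, "ax": 0, "ay": 0, "az": 0},
  ],
)

```text
time_s: 10.5
ee_pos: [0.5956, -0.1101, 0.2063]
eef_rot: [-3.139, 0.002, -3.0]
force: [-1.7, -1.3, 3.4]
grip_width: 0.0396
```

Call:
play_rows(
  commands=[
    {"dx": 0, "dy": 0, "dz": 0.002, "ax": 0, "ay": 0, "az": 0},
    {"dx": 0, "dy": 0, "dz": 0, "ax": 0, "ay": 0, "az": 0},
    {"dx": 0, "dy": 0, "dz": 0.002, "ax": 0, "ay": 0, "az": 0},
    {"dx": 0, "dy": 0, "dz": 0, "ax": 0, "ay": 0, "az": 0},
    {"dx": 0, "dy": 0, "dz": 0, "ax": 0, "ay": 0, "az": 0},
  ],
)

```text
time_s: 10.92
ee_pos: [0.5965, -0.1104, 0.2054]
eef_rot: [-3.137, 0.007, -3.0]
force: [-2.1, 0.5, 2.7]
grip_width: 0.0394
```

```bash
python3 -c "
from h import *
go((.5945,-.1095,.2111),188.1)
b=snap('scene','s7.png')
cv2.imwrite('pics/c7.png',cv2.resize(b[155:205,220:266],(552,600),interpolation=cv2.INTER_CUBIC))
b0=cv2.imread('pics/s0.png')
print('flask px row190',[[int(v) for v in im[190,232:254].astype(int)[:,2]-im[190,232:254].astype(int)[:,0]] for im in (b0,b)])"
```

```text
shift now-frame mm [ 1.9  1.1 -5.8] after turn [ 1.9  1.2 -5.7] turn deg [-0.26  0.4   0.01] t 10.92 F [-2.1  0.5  2.7] w 0.0394 q [-0.24  0.43  1.37 -0.    1.34 -1.95]
flask px row190 [[82, 81, 84, 80, 87, 76, 105, 130, 131, 133, 119, 128, 125, 127, 131, 128, 97, 75, 94, 91, 89, 87], [87, 87, 89, 84, 91, 68, 127, 139, 128, 129, 129, 130, 133, 137, 140, 144, 85, 75, 98, 96, 93, 90]]
```

View pics/c7.png

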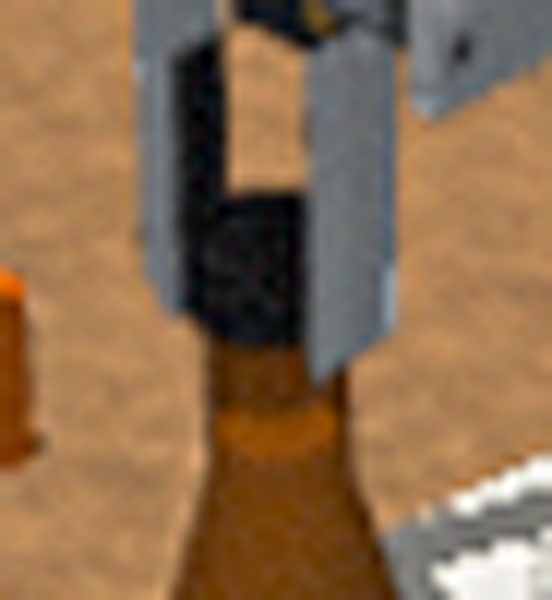

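The head top stayed at y 192 while the fingers slid down it, so the stopper is against the rim (predicted seated top is about y 190). I'll relax the side load and release.

Call:
play_rows(
  commands=[
    {"dx": 0.0015, "dy": 0, "dz": 0, "ax": 0, "ay": 0.4, "az": 0},
    {"dx": 0, "dy": 0, "dz": 0, "ax": 0, "ay": 0, "az": 0},
    {"dx": 0, "dy": 0, "dz": 0, "ax": 0, "ay": 0, "az": 0},
    {"dx": 0, "dy": 0, "dz": 0, "ax": 0, "ay": 0, "az": 0},
    {"dx": 0, "dy": 0, "dz": 0, "ax": 0, "ay": 0, "az": 0},
  ],
)

```text
time_s: 11.38
ee_pos: [0.5951, -0.1106, 0.2052]
eef_rot: [-3.137, -0.0, -3.0]
force: [-1.1, -0.5, 3.5]
grip_width: 0.0395
```

Call:
play_rows(
  commands=[
    {"dx": 0, "dy": 0, "dz": 0, "ax": 0, "ay": 0, "az": 0},
    {"dx": 0, "dy": 0, "dz": 0, "ax": 0, "ay": 0, "az": 0},
    {"dx": 0, "dy": 0, "dz": 0, "ax": 0, "ay": 0, "az": 0},
    {"dx": 0, "dy": 0, "dz": 0, "ax": 0, "ay": 0, "az": 0},
    {"dx": 0, "dy": 0, "dz": 0, "ax": 0, "ay": 0, "az": 0},
  ],
  claw=0.7,
)

```text
time_s: 11.8
ee_pos: [0.595, -0.1102, 0.2038]
eef_rot: [-3.138, -0.002, -3.0]
force: [1.5, 0.3, -0.4]
grip_width: 0.0654
```

Call:
play_rows(
  commands=[
    {"dx": 0, "dy": 0, "dz": -0.015, "ax": 0, "ay": 0, "az": 0},
    {"dx": 0, "dy": 0, "dz": -0.02, "ax": 0, "ay": 0, "az": 0},
    {"dx": 0, "dy": 0, "dz": -0.02, "ax": 0, "ay": 0, "az": 0},
    {"dx": 0, "dy": 0, "dz": -0.02, "ax": 0, "ay": 0, "az": 0},
    {"dx": 0, "dy": 0, "dz": 0, "ax": 0, "ay": 0, "az": 0},
  ],
)

```text
time_s: 12.22
ee_pos: [0.5945, -0.1097, 0.2798]
eef_rot: [-3.14, -0.006, -3.0]
force: [0.5, 0.1, 0.2]
grip_width: 0.0658
```

```bash
python3 -c "
from h import *
go((.439,-.119,.15),78)
b=snap('scene','s8.png')
cv2.imwrite('pics/c8.png',cv2.resize(b[155:205,220:266],(552,600),interpolation=cv2.INTER_CUBIC))"
```

```text
shift now-frame mm [154.5  13.  130.6] after turn [ -41.4 -150.2  129.8] turn deg [ -0.37  -0.12 110.12] t 12.22 F [0.5 0.1 0.2] w 0.0658 q [-0.24  0.39  1.25 -0.    1.51 -1.95]
```

View pics/c8.png

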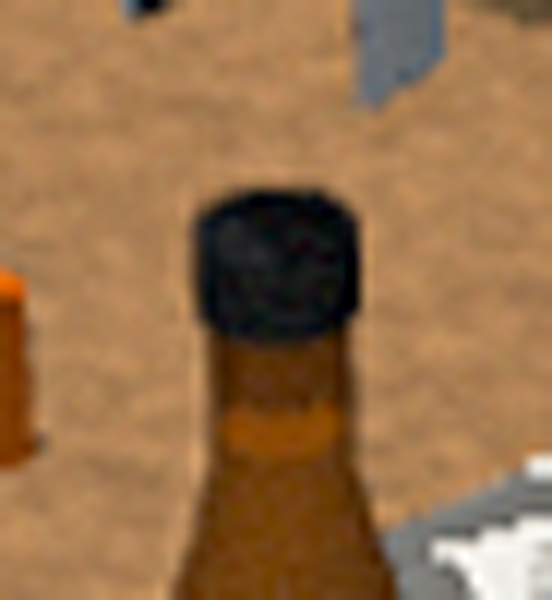

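The head sits level and centred on the neck (centre x 278 against 281, head from y 190 to 340). I've viewed 11 pictures and will keep the last for the final check. Next is the knob.

Call:
play_rows(
  commands=[
    {"dx": 0.03, "dy": 0.0025, "dz": 0, "ax": 0, "ay": 0, "az": 0},
    {"dx": 0.03, "dy": 0.0025, "dz": 0, "ax": 0, "ay": 0, "az": 0},
    {"dx": 0.03, "dy": 0.0025, "dz": 0, "ax": 0, "ay": 0, "az": 0},
    {"dx": 0.03, "dy": 0.0025, "dz": 0, "ax": 0, "ay": 0, "az": 0},
    {"dx": 0.03, "dy": 0.0025, "dz": 0, "ax": 0, "ay": 0, "az": 0},
  ],
)

```text
time_s: 12.68
ee_pos: [0.4396, -0.1174, 0.2686]
eef_rot: [3.137, -0.018, -2.998]
force: [0.6, -0.5, -0.5]
grip_width: 0.0662
```

Call:
play_rows(
  commands=[
    {"dx": 0, "dy": 0, "dz": 0, "ax": 0, "ay": 0, "az": 6.5},
    {"dx": 0, "dy": 0, "dz": 0, "ax": 0, "ay": 0, "az": 6.5},
    {"dx": 0, "dy": 0, "dz": 0, "ax": 0, "ay": 0, "az": 6.5},
    {"dx": 0, "dy": 0, "dz": 0, "ax": 0, "ay": 0, "az": 6.5},
    {"dx": 0, "dy": 0, "dz": 0, "ax": 0, "ay": 0, "az": 6.5},
  ],
  claw=0.4,
)

```text
time_s: 13.1
ee_pos: [0.4326, -0.117, 0.263]
eef_rot: [-3.134, -0.024, 2.697]
force: [1.1, -0.5, 0.5]
grip_width: 0.0387
```

Call:
play_rows(
  commands=[
    {"dx": 0, "dy": 0, "dz": 0, "ax": 0, "ay": 0, "az": 6.5},
    {"dx": 0, "dy": 0, "dz": 0, "ax": 0, "ay": 0, "az": 6.5},
    {"dx": 0, "dy": 0, "dz": 0, "ax": 0, "ay": 0, "az": 6.5},
    {"dx": 0, "dy": 0, "dz": 0, "ax": 0, "ay": 0, "az": 6.5},
    {"dx": 0, "dy": 0, "dz": 0, "ax": 0, "ay": 0, "az": 6.5},
  ],
)

```text
time_s: 13.52
ee_pos: [0.4304, -0.1163, 0.256]
eef_rot: [-3.117, -0.022, 2.1]
force: [-0.0, 0.3, 0.1]
grip_width: 0.0375
```

Call:
play_rows(
  commands=[
    {"dx": 0, "dy": 0, "dz": 0, "ax": 0, "ay": 0, "az": 6.5},
    {"dx": 0, "dy": 0, "dz": 0, "ax": 0, "ay": 0, "az": 6.5},
    {"dx": 0, "dy": 0, "dz": 0, "ax": 0, "ay": 0, "az": 6.5},
    {"dx": 0, "dy": 0, "dz": 0, "ax": 0, "ay": 0, "az": 6.5},
    {"dx": 0, "dy": 0, "dz": 0, "ax": 0, "ay": 0, "az": 6.5},
  ],
)

```text
time_s: 13.93
ee_pos: [0.4282, -0.1154, 0.2489]
eef_rot: [-3.1, -0.007, 1.503]
force: [0.3, -0.8, -0.3]
grip_width: 0.0375
```

```bash
python3 -c "
from h import *
go((.439,-.119,.15),78)
a=cv2.imread('pics/t0.png')
# collar tab & knob line refined: subpixel darkness-weighted tab beyond ring, and ring centre, at z=.072
P=lambda x,y:(x/10-.45+308,y/10-.45+235)
g=a.max(2).astype(float);c=np.array(P(187,191))
v,u=np.mgrid[238:250,316:328];w=np.clip(200-g[238:250,316:328],0,None);d=np.hypot(u-c[0],v-c[1]);an=np.degrees(np.arctan2(-(v-c[1]),u-c[0]));k=(d>10.5)&(d<14.5)&(an>85)&(an<135);w=w*k
p=ray('top',(u*w).sum()/w.sum(),(v*w).sum()/w.sum(),.071);q=ray('top',*c,.070);print(p,q,np.degrees(np.arctan2(*(p-q)[1::-1])))
# ring centre: gray mask contour circle
m=((g<165)).astype(np.uint8);m[:242]=0;m[270:]=0;m[:,:312]=0;m[:,342:]=0;m=cv2.morphologyEx(m,cv2.MORPH_OPEN,cv2.getStructuringElement(2,(9,9)));M=cv2.moments(m,True);c2=(M['m10']/M['m00'],M['m01']/M['m00']);print(c,c2,ray('top',*c2,.068))
q=ray('top',*c2,.068);print(np.degrees(np.arctan2(*(p-q)[1::-1])))
"
```

```text
shift now-frame mm [-3.5 15.1 98.3] after turn [-1.2 11.3 98.9] turn deg [-2.39 -0.23  8.14] t 13.93 F [ 0.3 -0.8 -0.3] w 0.0375 q [-0.34  0.06  1.72 -0.    1.4  -0.28]
[ 0.46940558 -0.10376599  0.071     ] [ 0.43898016 -0.1190631   0.07      ] 26.69205986371425
[326.25 253.65] (326.0330578512397, 254.12809917355372) [ 0.43771236 -0.1187274   0.068     ]
25.27056979960448
```

Call:
play_rows(
  commands=[
    {"dx": -0.0035, "dy": 0.012, "dz": 0.015, "ax": -1.2, "ay": 0, "az": 4},
    {"dx": 0, "dy": 0, "dz": 0.02, "ax": -1.2, "ay": 0, "az": 4},
    {"dx": 0, "dy": 0, "dz": 0.02, "ax": 0, "ay": 0, "az": 0},
    {"dx": 0, "dy": 0, "dz": 0.02, "ax": 0, "ay": 0, "az": 0},
    {"dx": 0, "dy": 0, "dz": 0, "ax": 0, "ay": 0, "az": 0},
  ],
)

```text
time_s: 14.35
ee_pos: [0.437, -0.1185, 0.165]
eef_rot: [-3.139, -0.005, 1.347]
force: [0.1, -0.6, -0.1]
grip_width: 0.0378
```

```bash
python3 -c "
from h import *
go((.440,-.119,.12),78)"
```

```text
shift now-frame mm [-0.   3.2 45. ] after turn [ 0.2  3.  45. ] turn deg [-0.17 -0.28 -0.81] t 14.35 F [ 0.1 -0.6 -0.1] w 0.0378 q [-0.35  0.13  1.84  0.    1.17 -0.13]
```

Call:
play_rows(
  commands=[
    {"dx": 0, "dy": 0.003, "dz": 0.012, "ax": 0, "ay": 0, "az": 0},
    {"dx": 0, "dy": 0, "dz": 0.012, "ax": 0, "ay": 0, "az": 0},
    {"dx": 0, "dy": 0, "dz": 0.012, "ax": 0, "ay": 0, "az": 0},
    {"dx": 0, "dy": 0, "dz": 0, "ax": 0, "ay": 0, "az": 0},
    {"dx": 0, "dy": 0, "dz": 0, "ax": 0, "ay": 0, "az": 0},
  ],
)

```text
time_s: 14.77
ee_pos: [0.4386, -0.1185, 0.1271]
eef_rot: [-3.134, -0.005, 1.348]
force: [0.7, 0.2, 0.1]
grip_width: 0.0375
```

```bash
python3 -c "
from h import *
go((.440,-.119,.088),78)"
```

```text
shift now-frame mm [-0.4  1.8 39.1] after turn [-0.2  1.5 39.1] turn deg [-0.43 -0.31 -0.76] t 14.77 F [0.7 0.2 0.1] w 0.0375 q [-0.35  0.19  1.87  0.01  1.09 -0.13]
```

Call:
play_rows(
  commands=[
    {"dx": 0, "dy": 0.0015, "dz": 0.009, "ax": -0.4, "ay": -0.3, "az": 0},
    {"dx": 0, "dy": 0, "dz": 0.009, "ax": 0, "ay": 0, "az": 0},
    {"dx": 0, "dy": 0, "dz": 0.006, "ax": 0, "ay": 0, "az": 0},
    {"dx": 0, "dy": 0, "dz": 0, "ax": 0, "ay": 0, "az": 0},
    {"dx": 0, "dy": 0, "dz": 0, "ax": 0, "ay": 0, "az": 0},
  ],
)

```text
time_s: 15.18
ee_pos: [0.441, -0.1191, 0.1049]
eef_rot: [3.139, 0.0, 1.348]
force: [-1.2, -0.5, 0.1]
grip_width: 0.038
```

```bash
python3 -c "
from h import *
go((.440,-.119,.088),78)"
```

```text
shift now-frame mm [-0.1 -1.  16.9] after turn [-0.1 -1.  16.9] turn deg [ 0.14  0.   -0.74] t 15.18 F [-1.2 -0.5  0.1] w 0.038 q [-0.34  0.22  1.89  0.    1.02 -0.12]
```

Call:
play_rows(
  commands=[
    {"dx": 0, "dy": -0.001, "dz": 0.007, "ax": 0, "ay": 0, "az": 0},
    {"dx": 0, "dy": 0, "dz": 0.005, "ax": 0, "ay": 0, "az": 0},
    {"dx": 0, "dy": 0, "dz": 0.003, "ax": 0, "ay": 0, "az": 0},
    {"dx": 0, "dy": 0, "dz": 0, "ax": 0, "ay": 0, "az": 0},
    {"dx": 0, "dy": 0, "dz": 0, "ax": 0, "ay": 0, "az": 0},
  ],
)

```text
time_s: 15.6
ee_pos: [0.4402, -0.119, 0.0892]
eef_rot: [3.138, -0.0, 1.348]
force: [-0.2, 0.3, 0.3]
grip_width: 0.0375
```

```bash
python3 -c "
from h import *
go((.440,-.119,.088),78)"
```

```text
shift now-frame mm [-0.1 -0.2  1.2] after turn [-0.1 -0.2  1.2] turn deg [ 0.18 -0.   -0.75] t 15.6 F [-0.2  0.3  0.3] w 0.0375 q [-0.34  0.25  1.91  0.    0.98 -0.12]
```

Call:
play_rows(
  commands=[
    {"dx": 0, "dy": 0, "dz": 0, "ax": 0, "ay": 0, "az": 0},
    {"dx": 0, "dy": 0, "dz": 0, "ax": 0, "ay": 0, "az": 0},
    {"dx": 0, "dy": 0, "dz": 0, "ax": 0, "ay": 0, "az": 0},
    {"dx": 0, "dy": 0, "dz": 0, "ax": 0, "ay": 0, "az": 0},
    {"dx": 0, "dy": 0, "dz": 0, "ax": 0, "ay": 0, "az": 0},
  ],
  claw=0.0,
  squeeze=12,
)

```text
time_s: 16.02
ee_pos: [0.4399, -0.1188, 0.0895]
eef_rot: [3.139, -0.0, 1.348]
force: [-3.3, 2.1, -1.2]
grip_width: 0.0121
```

```bash
python3 -c "
from h import *
go((.440,-.119,.088),26);print(ctrl.get_obs()['moment'])"
```

```text
shift now-frame mm [-0.2  0.1  1.5] after turn [-0.   0.2  1.5] turn deg [ 0.11 -0.07 51.25] t 16.02 F [-3.3  2.1 -1.2] w 0.0121 q [-0.34  0.24  1.91  0.    0.99 -0.12]
[ 0.29773379  0.88381501 -0.00277192]
```

Gripped at 12.1 mm, flat on the fin. Turning clockwise in steps.

Call:
play_rows(
  commands=[
    {"dx": 0, "dy": -0.001, "dz": 0, "ax": 0, "ay": 0, "az": 4},
    {"dx": 0, "dy": 0, "dz": 0, "ax": 0, "ay": 0, "az": 4},
    {"dx": 0, "dy": 0, "dz": 0, "ax": 0, "ay": 0, "az": 4},
    {"dx": 0, "dy": 0, "dz": 0, "ax": 0, "ay": 0, "az": 4},
    {"dx": 0, "dy": 0, "dz": 0, "ax": 0, "ay": 0, "az": 0},
  ],
)

```text
time_s: 16.43
ee_pos: [0.4399, -0.1188, 0.0895]
eef_rot: [3.137, -0.001, 1.057]
force: [0.1, 0.2, -0.5]
grip_width: 0.012
```

```bash
python3 -c "
from h import *
go((.439,-.1185,.089),26)"
```

```text
shift now-frame mm [-0.1 -1.   0.5] after turn [-0.7 -0.7  0.5] turn deg [ 0.24 -0.16 34.57] t 16.43 F [ 0.1  0.2 -0.5] w 0.012 q [-0.34  0.24  1.91  0.    0.98  0.17]
```

Call:
play_rows(
  commands=[
    {"dx": 0, "dy": 0, "dz": 0, "ax": 0, "ay": 0, "az": 4},
    {"dx": 0, "dy": 0, "dz": 0, "ax": 0, "ay": 0, "az": 4},
    {"dx": 0, "dy": 0, "dz": 0, "ax": 0, "ay": 0, "az": 4},
    {"dx": 0, "dy": 0, "dz": 0, "ax": 0, "ay": 0, "az": 4},
    {"dx": 0, "dy": 0, "dz": 0, "ax": 0, "ay": 0, "az": 0},
  ],
)

```text
time_s: 16.85
ee_pos: [0.44, -0.1189, 0.0895]
eef_rot: [3.137, -0.003, 0.778]
force: [0.5, 0.2, -1.1]
grip_width: 0.0119
```

Call:
play_rows(
  commands=[
    {"dx": 0, "dy": 0, "dz": 0, "ax": 0, "ay": 0, "az": 4},
    {"dx": 0, "dy": 0, "dz": 0, "ax": 0, "ay": 0, "az": 4},
    {"dx": 0, "dy": 0, "dz": 0, "ax": 0, "ay": 0, "az": 4},
    {"dx": 0, "dy": 0, "dz": 0, "ax": 0, "ay": 0, "az": 3},
    {"dx": 0, "dy": 0, "dz": 0, "ax": 0, "ay": 0, "az": 0},
  ],
)

```text
time_s: 17.27
ee_pos: [0.44, -0.1189, 0.0895]
eef_rot: [3.138, -0.004, 0.526]
force: [0.8, 0.4, -1.4]
grip_width: 0.012
```

```bash
python3 -c "
from h import *
go((.439,-.1185,.089),26)"
```

```text
shift now-frame mm [-0.6 -0.9  0.5] after turn [-0.7 -0.8  0.5] turn deg [ 0.21 -0.22  4.13] t 17.27 F [ 0.8  0.4 -1.4] w 0.012 q [-0.34  0.24  1.91  0.    0.98  0.7 ]
```

Call:
play_rows(
  commands=[
    {"dx": 0, "dy": 0, "dz": 0, "ax": 0, "ay": 0, "az": 2.2},
    {"dx": 0, "dy": 0, "dz": 0, "ax": 0, "ay": 0, "az": 2.2},
    {"dx": 0, "dy": 0, "dz": 0, "ax": 0, "ay": 0, "az": 0},
    {"dx": 0, "dy": 0, "dz": 0, "ax": 0, "ay": 0, "az": 0},
    {"dx": 0, "dy": 0, "dz": 0, "ax": 0, "ay": 0, "az": 0},
  ],
)

```text
time_s: 17.68
ee_pos: [0.44, -0.1189, 0.0895]
eef_rot: [3.138, -0.004, 0.469]
force: [-0.3, 0.2, -1.1]
grip_width: 0.0119
```

Call:
play_rows(
  commands=[
    {"dx": 0, "dy": 0, "dz": 0, "ax": 0, "ay": 0, "az": 0},
    {"dx": 0, "dy": 0, "dz": 0, "ax": 0, "ay": 0, "az": 0},
    {"dx": 0, "dy": 0, "dz": 0, "ax": 0, "ay": 0, "az": 0},
    {"dx": 0, "dy": 0, "dz": 0, "ax": 0, "ay": 0, "az": 0},
    {"dx": 0, "dy": 0, "dz": 0, "ax": 0, "ay": 0, "az": 0},
  ],
  claw=0.4,
)

```text
time_s: 18.1
ee_pos: [0.4403, -0.119, 0.0898]
eef_rot: [3.137, -0.005, 0.475]
force: [-0.6, -0.4, 0.7]
grip_width: 0.0371
```

Call:
play_rows(
  commands=[
    {"dx": 0, "dy": 0, "dz": -0.02, "ax": 0, "ay": 0, "az": 0},
    {"dx": 0, "dy": 0, "dz": -0.035, "ax": 0, "ay": 0, "az": 0},
    {"dx": 0, "dy": 0, "dz": -0.035, "ax": 0, "ay": 0, "az": 0},
    {"dx": 0, "dy": 0, "dz": -0.035, "ax": 0, "ay": 0, "az": 0},
    {"dx": 0, "dy": 0, "dz": -0.035, "ax": 0, "ay": 0, "az": 0},
  ],
)

```text
time_s: 18.52
ee_pos: [0.4361, -0.1177, 0.2492]
eef_rot: [-3.135, 0.005, 0.476]
force: [0.0, -0.3, 0.1]
grip_width: 0.0377
```

```bash
python3 -c "
from h import *
go((.35,.3,.25),26)"
```

```text
shift now-frame mm [ 114.9 -410.7    1.2] after turn [ 105.7 -413.2   -0.8] turn deg [-0.35  0.31  1.28] t 18.52 F [ 0.  -0.3  0.1] w 0.0377 q [-0.34  0.05  1.73  0.    1.37  0.75]
```

Call:
play_rows(
  commands=[
    {"dx": 0.008, "dy": -0.03, "dz": 0, "ax": 0, "ay": 0, "az": 0},
    {"dx": 0.008, "dy": -0.03, "dz": 0, "ax": 0, "ay": 0, "az": 0},
    {"dx": 0.008, "dy": -0.03, "dz": 0, "ax": 0, "ay": 0, "az": 0},
    {"dx": 0.008, "dy": -0.03, "dz": 0, "ax": 0, "ay": 0, "az": 0},
    {"dx": 0.008, "dy": -0.03, "dz": 0, "ax": 0, "ay": 0, "az": 0},
  ],
)

```text
time_s: 18.93
ee_pos: [0.4045, 0.0346, 0.2581]
eef_rot: [3.138, -0.006, 0.469]
force: [1.4, 0.2, 0.3]
grip_width: 0.0377
```

Call:
play_rows(
  commands=[
    {"dx": 0.008, "dy": -0.03, "dz": 0, "ax": 0, "ay": 0, "az": 0},
    {"dx": 0.008, "dy": -0.03, "dz": 0, "ax": 0, "ay": 0, "az": 0},
    {"dx": 0.008, "dy": -0.03, "dz": 0, "ax": 0, "ay": 0, "az": 0},
    {"dx": 0.008, "dy": -0.03, "dz": 0, "ax": 0, "ay": 0, "az": 0},
    {"dx": 0.0, "dy": 0, "dz": 0, "ax": 0, "ay": 0, "az": 0},
  ],
)

```text
time_s: 19.35
ee_pos: [0.375, 0.1652, 0.2588]
eef_rot: [3.138, -0.009, 0.473]
force: [0.9, -0.7, -0.1]
grip_width: 0.0377
```

```bash
python3 -c "
from h import *
a=snap('top','t9.png');b=snap('scene','s9.png')
z=lambda i,x,y:cv2.resize(i[y:y+40,x:x+40],(400,400),interpolation=cv2.INTER_CUBIC)
cv2.imwrite('pics/c9.png',np.hstack([z(a,308,235),z(b,260,183)]))
a0=cv2.imread('pics/t0.png')
for im in(a0,a):
    g=im.max(2).astype(float);c=(326.25,253.65);v,u=np.mgrid[238:250,316:328];w=np.clip(200-g[238:250,316:328],0,None);d=np.hypot(u-c[0],v-c[1]);an=np.degrees(np.arctan2(-(v-c[1]),u-c[0]));w=w*((d>10.5)&(d<14.5)&(an>85)&(an<135));p=ray('top',(u*w).sum()/w.sum(),(v*w).sum()/w.sum(),.071);q=ray('top',*c,.070);print('tab deg',np.degrees(np.arctan2(*(p-q)[1::-1])))
    r=im[178:225,308:352].astype(int);k=(r[...,2]-r[...,0]>15);print('amber',np.argwhere(k).mean(0))
print(np.abs(a.astype(int)-a0)[165:262,220:262].max(2).__gt__(60).sum())
"
```

```text
tab deg 26.69205986371425
amber [20.9944212  21.56624826]
tab deg 26.927956671703065
amber [22.75979557 20.82112436]
887
```

View pics/c9.png

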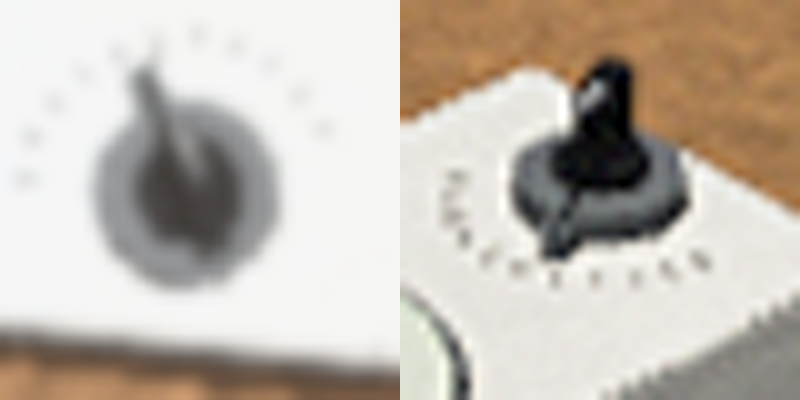

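The top crop shows the pointer line, (200,178) to (165,110), running into the unmoved tab at (140,72). I'll check the line's angle and the stopper's seat numerically.

```bash
python3 -c "
from h import *
a=cv2.imread('pics/t9.png');g=cv2.resize(a[235:275,308:348],(400,400),interpolation=cv2.INTER_CUBIC).max(2).astype(float)
P=lambda x,y:(x/10-.45+308,y/10-.45+235)
pts=[]
for y in range(118,178,4):
    r=g[y,145:225];x=np.arange(145,225);b=g[y,145:225];i=np.argmax(np.where((np.abs(x-(165+(y-110)*.5))<14),b,0));pts.append(ray('top',*P(x[i],y),.104)[:2])
p=np.array(pts);f=np.polyfit(p[:,0],p[:,1],1);print('pointer deg',np.degrees(np.arctan(f[0])),'line y at axis x .439',np.polyval(f,.439))
# flask foot circle & stopper head in top
r=a[178:225,308:352].astype(int);k=(r[...,2]-r[...,0]>15);ys,xs=np.where(k);
print('foot x extents',xs.min()+308,xs.max()+308,'y max',ys.max()+178)
d=(a[178:225,308:352].max(2)<50);ys,xs=np.where(d);c=(xs.mean()+308,ys.mean()+178);print('head',len(xs),c,ray('top',*c,.22), 'foot centre',ray('top',(315+341)/2,203.5,.07))
b=cv2.imread('pics/s9.png');ys,xs=np.where(b[160:190,225:262].max(2)<50);print('scene head',xs.min()+225,xs.max()+225,ys.min()+160,ys.max()+160,xs.mean()+225,ys.mean()+160)
for z in(.204,.226):
  q=np.array([proj('scene',(.594+.02*np.cos(t),-.1095+.02*np.sin(t),z)) for t in np.linspace(0,6.28,100)]);print(q.min(0),q.max(0))
"
```

```text
pointer deg 23.08334357507644 line y at axis x .439 -0.1184835247246937
foot x extents 315 351 y max 216
head 0 (np.float64(nan), np.float64(nan)) [nan nan nan] foot centre [ 0.59091804 -0.1117384   0.07      ]
scene head 237 249 171 183 242.89333333333335 176.96
[236.12006424 176.36794411] [250.32567943 183.39753844]
[235.8801546  169.58367079] [250.20838639 176.50721007]<string>:12: RuntimeWarning: Mean of empty slice.
  ret = ret.dtype.type(ret / rcount)
```

```bash
python3 -c "
from h import *
print(ctrl.get_obs()['joint_vel'].round(3));print(workorder.hand_in())"
```

```text
[-0.051 -0.002  0.003 -0.003  0.001 -0.019]
the job is handed in; nothing more can be done
None
```

The middle-sized stopper is in the flask's neck with its head on the rim, and the inner knob is turned clockwise onto the collar's mark. The job was handed in at about 19.5 s of the 61 s allowed; no verdict was reported.

- **Stopper:** I lowered it in while still gripped, and the fingers slid down the head before I released it. The last views show the head centred and level on the neck, within about 1 px of where it should sit. The seat height was checked from the scene view only.
- **Knob and collar:** I turned the knob about 50°. The fingers' final angle was 27° and the collar tab measured 26.9° (26.7° before the turn), so the collar did not move measurably. A rough fit of the pointer line in the top view gave 23°. That disagrees by about 4°, which is still inside the 8.6° limit.
- **Flask:** it stands upright, about 10 mm from the plate centre (limit 25 mm).
- **Checks that failed or were left out:** the dark-pixel check of the head in the top view found no pixels. A before-and-after comparison of the tray area showed many changed pixels; the lifted stopper and the parked arm explain some of them. I did not re-measure the other bench items separately.

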